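Feel for the release notch of the desiccator box and press the catch

ROBOT

A 6-joint arm with a two-finger parallel gripper is mounted at the origin on the work surface. World frame = base frame: x ahead of the robot, y to its left, z up, the work surface at z = 0. Lengths are in m, angles in rad, forces in N, time in s.
With the tool pointing down it reaches from about 0.375 to 0.9 m from the base axis. Payload 3.1 kg.
Tool frame: the origin (TCP) lies midway between the tips of the shut fingers; the grasp point (between the pads) lies 19 mm behind it; z points along the fingers, y is the direction in which the jaws open and shut (so a half turn about z gives the same grasp; the last joint's range is limited). The gripper opens to 85 mm and grips with 20 to 120 N. Pads are 22 mm wide; open, the fingers measure 114 mm over their backs; the gripper's body (76 mm by 85 mm) begins 54 mm behind the grasp point. The pads swing forward as they close: fully open they stand 13 mm farther back than shut.
Start: joints at [-1.363, 0.527, 1.433, -0, 1.181, -0.178], TCP at [0.235, -0.579, 0.231] pointing down, gripper open.
Joint ranges: [-3.08, 3.08], [-0.75, 2.2], [0.22, 2.44], [-1.43, 4.57], [0, 2.65], [-2.85, 2.85]. Speed limits (rad/s): [2.79, 2.79, 3.14, 3.14, 3.14, 3.14].

INTERFACE

Orientations are given as a unit quaternion [x, y, z, w].
In Python, from station import manip gives the robot as it stands. The module is installed in compiled form; this text tells all that it offers.
- The arm moves only by the tool drive_tool, never from a script. Its argument "deltas" is one flat list of numbers, 4 for each row, row after row: the shift along the tool's x, y, z in cm, then the turn about the tool's z in degrees. A call has 1 to 12 rows; each row is the pose to reach, as a shift and turn from the pose measured when the call began, along the tool's axes at that moment; what a row does not reach only later rows make up. A row lasts 1/10 s, in which the tool goes at most 50 mm and 8.59 degrees, less where a joint would pass 70% of its speed; a pose out of reach is approached as far as the arm can. A call with a gripper value outside its range is refused whole. "hand" is the finger opening in cm, from 0 to 8.54, set as the call begins (left out, the last holds). The fingers move at their own pace and stop on an object; "squeeze" is the grip in N (left out, the last holds). Time passes only in rows, so rows that repeat a pose let the fingers close. It gives the time, the measured TCP pose, the force and the opening at its end, in the units of the state.
- manip.sense(): the state, without advancing time (a new reading comes with each control period).
- manip.snapshot(name): name is "side" or "top" or "wrist"; returns a dict with "frame" (420x560x3 uint8, red, green, blue), "depth" (420x560 float32, m along the optical axis (not along the pixel's ray), 0 where there is no reading), "fx", "fy", "cx", "cy" (pixels), "R" (3x3) and "t" (3): a world point X has camera coordinates R X + t. Camera axes: x right, y down, z forward; pixel columns grow to the right and rows downward; lengths in m; the calibration is good to about 2 mm. A picture is of the moment at which its call begins.
- manip.sign_off(): hands the job in, once; it reports no verdict.
The state is a dict: "t": time; "q": joint angles; "qd": joint speeds; "tau": joint torques, N m; "tcp_pos": TCP position; "tool_rot": TCP orientation; "force": force on the tool from outside, world axes, zero at the start; "ft_torque": the same for the moment, N m; "finger_gap": opening from 0.0 (shut) to 1.0 (fully open).
Only numpy, scipy, OpenCV 4.12 (cv2) and the standard library are available. Lean on these libraries where they do the work, as an engineer would, in place of code of your own. Each camera call takes 0.05 s, during which the arm holds its last target.

TASK

The lid of the desiccator box on the bench is latched, and its release notch is an unmarked gap somewhere in the middle of the grey rail along the box's front. Begin on the screwed cap at either end of that rail and run a fingertip lightly inwards along its top, touching it, until you find the notch; then press down the catch inside it until the lid springs ajar, and draw the hand clear. Only touch: do not lift the lid any further by hand, and leave the other things on the bench where they are.

Things in the scene. Friction and masses are not known exactly. Their poses are not given: they have to be found in the camera images.
- box: flat white desiccator box, fixed on the bench, 250 deep (x) x 360 wide (y) x 106 mm high, crucibles inside, white-framed clear lid. Origin: centre of its underside; z up; -x is its front, which faces the robot (turned up to 0.25 rad); y runs along the grey front rail. The rail spans x -125 to -87 mm, y -180 to +180 mm, top 102 mm above the bench; the lid starts 1 mm behind it, its top 4 mm higher
- rail_mid (a point): middle of the rail's top face (box x -106, y 0), axes as the box's. The release notch is a gap 52 mm long in y through the rail's top and front, over its whole 38 mm width; its centre lies at an unknown y from -46 to +46 mm of this point. It is grey like the rail and unmarked: find it by touch, or by looking from above. Elsewhere the rail's top is plain and level (steps under 0.5 mm)
- rail_front (a point): middle of the rail's front top edge (box x -125, y 0), axes as the box's. The catch in the notch is a grey paddle, 48 mm in y, from 6 to 36 mm behind the line of this edge, its top about 10 mm below the rail's top at its front end and 16 mm at its back end; a blunt fingertip lowered into the notch meets it 10 to 13 mm down; most shut grippers fit well only near the notch's middle
- cap_left: end cap of the rail at its +y end (left seen from the robot): grey, 38 x 50 mm, with two screw heads on top; fixed on the box and flush with the rail (box y +130 to +180 mm). Origin: centre of its top face; axes as the box's
- cap_right: the like end cap at the rail's -y end (box y -180 to -130 mm). Origin: centre of its top face; axes as the box's
- rail_left: the plain piece of rail next to the left cap, 58 mm long in y (box y +72 to +130 mm), flush with the rest; no notch here. Origin: centre of its top face; axes as the box's
- rail_right: the plain piece of rail next to the right cap (box y -130 to -72 mm), no notch here. Origin: centre of its top face; axes as the box's
- catch (a joint): angle of the catch in the notch, rad: 0 at rest, 0.42 fully down. It rocks about a line along y just behind the rail, so the paddle goes down, front most; a spring (about 2 to 15 N at the paddle) brings it back up. The lid comes free at about 0.25 to 0.3: with a blunt fingertip some 18 to 20 mm below the rail's top (fully down about 22 mm)
- lid (a joint): angle of the lid about its hinge at the box's back edge, rad: 0 shut and latched. Once the catch is pressed, springs lift it within a second to about 0.22 (0.17 to 0.27), its front edge then some 45 mm up, and it stays; it may come up against a hand held low above it and rises on as the hand leaves
- crucible_a: white porcelain crucible with a lid, 47 mm across, 50 mm high, loose on the bench near the box's -y side, not to be moved. Origin: centre of its underside, z up
- crucible_b: white open porcelain crucible, 50 mm across, 34 mm high, loose on the bench near the box's +y side, not to be moved. Origin: centre of its underside, z up
- weighing_bottle: glass weighing bottle with a knobbed stopper, 44 mm across, 64 mm high, loose on the bench before the box, not to be moved. Origin: centre of its underside, z up
- tongs: steel crucible tongs lying flat before the box, 215 mm long along their own x, 85 mm wide at the finger loops, 7 mm high, not to be moved. Origin: under the rivet, z up
- beaker: empty glass beaker, 70 mm across, 90 mm high, on the robot's right, not to be moved. Origin: centre of its underside, z up
- wash_bottle: white wash bottle with a blue cap and bent spout, 72 mm across, 190 mm high, on the right towards the back, not to be moved. Origin: centre of its underside, z up
- case: black instrument case, 75 x 130 x 24 mm, on the green cutting mat at the left, not to be moved. Origin: centre of its underside, z up

How it is judged:
On the way, in this order (a step that is already met when the one before it is completed fails the run):
1. a fingertip touches one of the rail's end caps while the lid is shut ((contact force between the fingers and cap_left above 0.3 N or contact force between the fingers and cap_right above 0.3 N) and value of joint lid below 0.03 rad), for 0.05 s.
2. the fingertip has gone inwards: it touches the plain rail next to the cap and is off the cap, lid still shut ((contact force between the fingers and rail_left above 0.3 N or contact force between the fingers and rail_right above 0.3 N) and not (contact force between the fingers and cap_left above 0.05 N) and not (contact force between the fingers and cap_right above 0.05 N) and value of joint lid below 0.03 rad), for 0.05 s.
3. the catch in the notch is pressed down (value of joint catch above 0.2 rad), for 0.05 s.
At the end, for the whole second after the job is handed in: the lid stands ajar by itself (joint lid between 0.12 and 0.33 rad, at rest) and the catch is back up (joint catch under 0.06 rad); nothing else was moved (value of joint lid between 0.12 and 0.33 rad and value of joint catch below 0.06 rad and velocity of joint lid below 0.1 rad/s); the robot touches nothing.
It fails at once if the lid is lifted by hand (joint lid over 0.4 rad) (value of joint lid above 0.4 rad).
It fails at once if the box is leaned on hard, with over 60 N (contact force between the fingers and box above 60 N).
It fails at once if one of the loose things on the bench is moved or lifted by over 25 mm (distance of any of crucible_a, crucible_b, weighing_bottle, tongs, beaker, wash_bottle, case from where it was at the start of the episode above 0.025 m).
It also fails if it takes over 72 s, if anything falls off the work surface, if the arm or the gripper's body presses on something with over 40 N, if the wrist force passes 120 N, or if a joint passes its speed limit or range.

## Working session

There is one attempt and no reset: what is moved stays moved. The work goes in short steps, Python scripts to look and compute and a tool call to move; the robot and the scene stay as the last step left them, time stands still between calls to the robot, and variables do not carry over. Pictures are saved under pics/ and viewed, and the job is handed in when it is done.

Besides the shell and the picture viewer there is one more tool, called as a command line: name --argument value ..., lists and objects as JSON in quotes. drive_tool: Moves the arm, as the interface text tells. Its arguments: {"type":"object","properties":{"deltas":{"type":"array"},"hand":{"type":"number"},"squeeze":{"type":"number"}},"required":["deltas"]}

```bash
mkdir -p pics
cat > h.py <<'E'
import numpy as np, cv2
from station import manip
def shot(n,f):
    s=manip.snapshot(n); cv2.imwrite('pics/'+f,s['frame'][:,:,::-1]); np.savez('pics/'+f+'.npz',**s); return s
def ray(s,u,v,z):
    R=np.array(s['R']);t=np.array(s['t']);d=R.T@np.array([(u-s['cx'])/s['fx'],(v-s['cy'])/s['fy'],1]);c=-R.T@t
    return c+d*(z-c[2])/d[2]
def proj(s,X):
    p=np.array(s['R'])@X+np.array(s['t']); return s['fx']*p[0]/p[2]+s['cx'],s['fy']*p[1]/p[2]+s['cy'],p[2]
E
python3 - <<'E'
from h import *
for n in('top','side'): 
    s=shot(n,n+'1.png'); print(n,s['R'],s['t'],s['fx'])
print(manip.sense())
E
```

```text
top [[-0.00322422 -0.9999788   0.00565772]
 [-0.98342315  0.002145   -0.18131274]
 [ 0.18129676 -0.00614853 -0.98340921]] [-0.00623483  0.58917231  1.48578698] 440.57828116698545
side [[-0.9543121  -0.29793376  0.02288872]
 [-0.19011721  0.54629639 -0.81573017]
 [ 0.23052953 -0.78281271 -0.57797959]] [0.55329356 0.17848505 0.9974225 ] 405.1051793614203
{'t': 0.1, 'q': array([-1.36351644e+00,  5.28367322e-01,  1.43381438e+00,  2.38676135e-05,
        1.18140965e+00, -1.78451460e-01]), 'qd': array([ 3.48522869e-04, -2.92344232e-03, -1.64290618e-03, -7.25167061e-04,
        1.06963190e-04, -9.44351325e-07]), 'tau': array([-9.65815093e-05, -4.43303633e+01, -1.78586322e+01, -3.16202932e-04,
        3.88255212e-03,  2.87457993e-06]), 'tcp_pos': array([ 0.23507036, -0.57839009,  0.23042231]), 'tool_rot': array([ 9.81459376e-01,  1.91667668e-01, -3.36951144e-06, -9.99401903e-04]), 'force': array([ 0.26549274, -1.01098508, -0.66958529]), 'ft_torque': array([-0.00964904, -0.00414065,  0.01231438]), 'finger_gap': 0.9941922253360154}
```

View pics/top1.png

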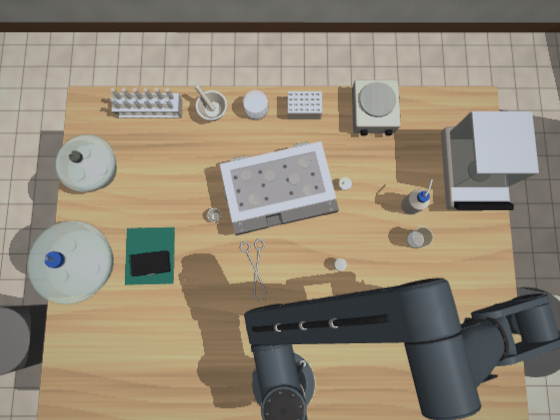

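View pics/side1.png

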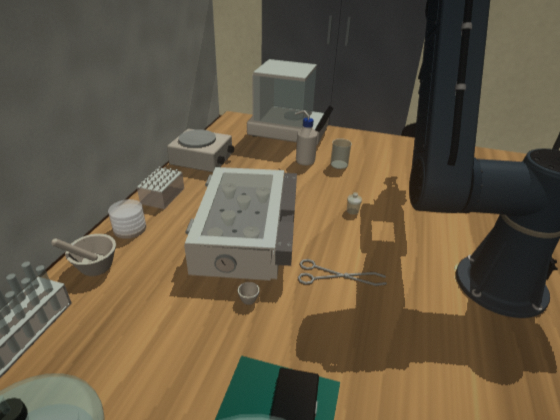

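Run:
```python
from h import *
s=np.load('pics/top1.png.npz'); f=s['frame'][140:245,205:355,::-1]
cv2.imwrite('pics/crop1.png',cv2.resize(f,None,fx=5,fy=5,interpolation=cv2.INTER_CUBIC))
d=s['depth']
# height map
v,u=np.mgrid[140:245,205:355]; D=d[140:245,205:355]
P=np.stack([(u-s['cx'])/s['fx']*D,(v-s['cy'])/s['fy']*D,D],-1)
W=(P-s['t'])@s['R']
z=W[...,2]; m=np.clip((z-0.06)/0.06,0,1)*255
cv2.imwrite('pics/z1.png',cv2.resize(cv2.applyColorMap(m.astype(np.uint8),cv2.COLORMAP_JET),None,fx=5,fy=5,interpolation=0))
```

```text
(no output)
```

View pics/crop1.png

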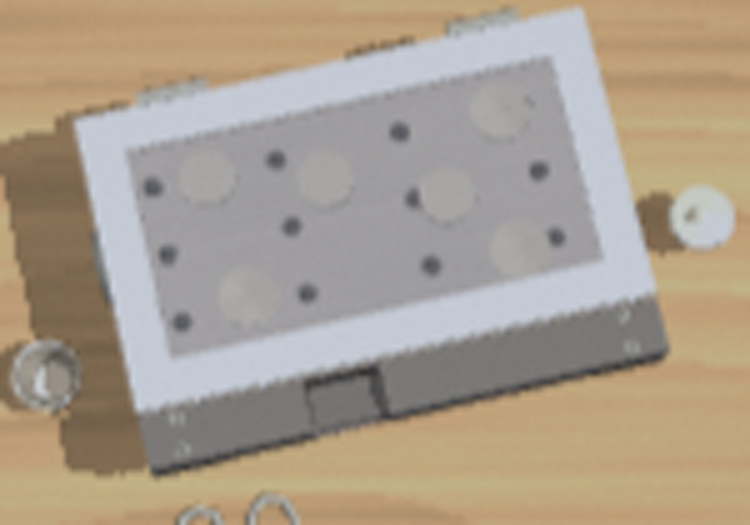

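View pics/z1.png

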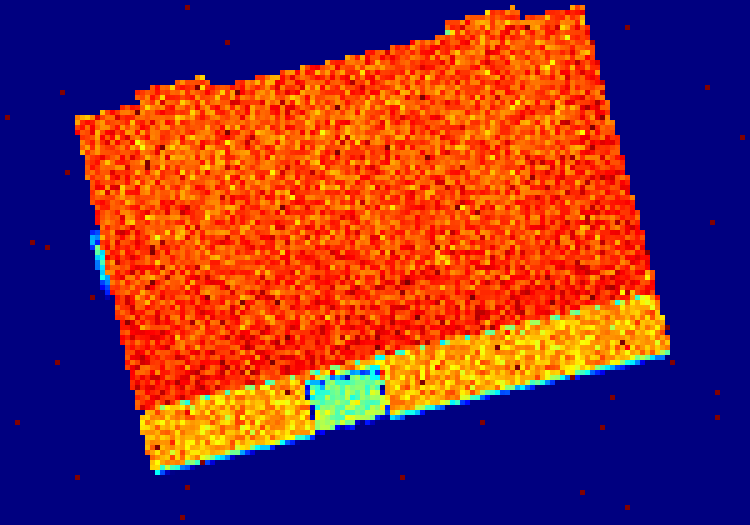

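```bash
cat > loc.py <<'E'
from h import *
def loc(s):
    d=s['depth']; v,u=np.mgrid[0:420,0:560]
    P=np.stack([(u-s['cx'])/s['fx']*d,(v-s['cy'])/s['fy']*d,d],-1)
    return (P-s['t'])@s['R']
E
python3 - <<'E'
from loc import *
s=np.load('pics/top1.png.npz'); W=loc(s)
sub=np.zeros((420,560),np.uint8); 
m=(W[...,2]>0.08)&(W[...,2]<0.125); sub[140:245,205:355]=m[140:245,205:355]
n,l,st,c=cv2.connectedComponentsWithStats(cv2.morphologyEx(sub,cv2.MORPH_OPEN,np.ones((3,3))))
k=1+np.argmax(st[1:,4]); M=l==k
lid=M
# world xy by ray on z=.102/.106 plane
vv,uu=np.nonzero(M)
pts=np.array([ray(s,a,b,0.104)[:2] for a,b in zip(uu,vv)]).astype(np.float32)
r=cv2.minAreaRect(pts); print(r); print(cv2.boxPoints(r))
print('z lid/rail med',np.median(W[...,2][M]))
def R5(cu,cv,z): return ray(s,205+cu/5-.5,140+cv/5-.5,z)   # crop coords
C={n:R5(*p,.102)for n,p in dict(fl=(153,470),fr=(667,352),bl=(138,411),br=(653,295),n_fl=(315,433),n_fr=(388,415),n_bl=(305,377),n_br=(379,363)).items()}
for a in C:print(a,C[a].round(4))
e=C['fl']-C['fr'];yaw=np.arctan2(-e[0],e[1]);print('len',np.linalg.norm(e),'yaw',yaw)
E
```

```text
((0.6586503982543945, 0.014323383569717407), (0.26234346628189087, 0.3656187951564789), 13.072404861450195)
[[ 0.48952976  0.16272658]
 [ 0.57222617 -0.19341722]
 [ 0.82777107 -0.13407981]
 [ 0.7450746   0.22206399]]
z lid/rail med 0.1078419484619164
fl [0.4937 0.1574 0.102 ]
fr [ 0.5731 -0.1888  0.102 ]
bl [0.5336 0.1682 0.102 ]
br [ 0.6125 -0.1802  0.102 ]
n_fl [0.5184 0.0492 0.102 ]
n_fr [5.305e-01 1.000e-04 1.020e-01]
n_bl [0.5565 0.056  0.102 ]
n_br [0.566  0.0061 0.102 ]
len 0.35520680027631 yaw 0.2256039129357794
```

drive_tool --deltas '[1.5, -1.5, -1, 0, 5, -4.8, -2, 1, 8.7, -8.4, -2, 2, 11.6, -11.2, -2, 3, 14.5, -14, -2, 4, 17.4, -16.8, -2, 5, 20.3, -19.6, -2, 6, 23.2, -22.4, -2, 7, 26.1, -25.1, -2, 8, 29, -27.9, -2, 9, 31, -30, -2, 9, 32, -31, -2, 9]' --hand 0 --squeeze 20

```text
t: 1.3
tcp_pos: [0.4149, -0.168, 0.2508]
tool_rot: [0.993, 0.115, -0.001, -0.002]
force: [-0.1, -0.5, -0.4]
finger_gap: -0.004
```

```bash
cat > go.py <<'E'
from h import *
from scipy.spatial.transform import Rotation as Ro
import sys,json,os
B=dict(F=[0.5334,-0.0157],yaw=0.2256)
if os.path.exists('B.json'): B=json.load(open('B.json'))
def bx(): return np.array([np.cos(B['yaw']),np.sin(B['yaw'])])
def by(): return np.array([-np.sin(B['yaw']),np.cos(B['yaw'])])
def world(b,y): return np.array(B['F'])+b*bx()+y*by()   # b metres behind front edge, y along rail
def state():
    s=manip.sense(); R=Ro.from_quat(s['tool_rot']).as_matrix(); p=s['tcp_pos']
    r=p[:2]-np.array(B['F'])
    yw=np.arctan2(R[1,0],R[0,0])
    print('t',round(s['t'],2),'tcp',p.round(4),'behind',(r@bx()).round(4),'y',(r@by()).round(4),'F',s['force'].round(2),'gap',round(s['finger_gap'],3),'turn deg',round(np.degrees(yw-B['yaw']),2),'tilt',R[:,2].round(4),'q',s['q'].round(2))
    return s,R
def go(b,y,z):
    s,R=state(); w=world(b,y); print('delta cm',(100*R.T@(np.r_[w,z]-s['tcp_pos'])).round(2))
if __name__=='__main__': go(*map(float,sys.argv[1:]))
E
python3 go.py .019 .098 .25
```

```text
t 1.3 tcp [ 0.4149 -0.168   0.2508] behind -0.1496 y -0.122 F [-0.09 -0.46 -0.4 ] gap -0.004 turn deg 0.33 tilt [-0.0014  0.0033 -1.    ] q [-0.64  0.26  1.83  0.    1.05  0.7 ]
delta cm [ 16.98 -21.9    0.15]
```

drive_tool --deltas '[1.5, -2, 0, 0, 4, -5, 0, 0, 6.5, -8.5, 0, 0, 9, -12, 0, 0, 11.5, -15.5, 0, 0, 14, -18.5, 0, 0, 16, -21, 0, -0.3, 17, -21.9, 0, -0.3, 17, -21.9, 0, -0.3, 17, -21.9, 0, -0.3]'

```text
t: 2.3
tcp_pos: [0.5295, 0.0834, 0.2511]
tool_rot: [0.993, 0.118, -0.001, -0.001]
force: [0.1, 0.3, -0.3]
finger_gap: -0.001
```

Run:
```python
from go import *
state(); s=shot('wrist','w1.png'); shot('top','top2.png')
for b,y in [(0,0),(0,.18),(0.038,.18),(0,.066),(0.038,.066),(0,.014),(.038,.014)]:
    print(b,y,np.round(proj(s,np.r_[world(b,y),.102]),1))
```

```text
t 2.3 tcp [0.5295 0.0834 0.2511] behind 0.0183 y 0.0974 F [ 0.12  0.3  -0.27] gap -0.001 turn deg 0.63 tilt [-0.003   0.0026 -1.    ] q [-0.05  0.38  1.63  0.    1.13  1.28]
0 0 [3.991e+02 2.190e+02 3.000e-01]
0 0.18 [189.8 216.4   0.3]
0.038 0.18 [186.4 173.    0.3]
0 0.066 [3.224e+02 2.180e+02 3.000e-01]
0.038 0.066 [3.245e+02 1.747e+02 3.000e-01]
0 0.014 [3.829e+02 2.188e+02 3.000e-01]
0.038 0.014 [3.874e+02 1.755e+02 3.000e-01]
```

View pics/w1.png

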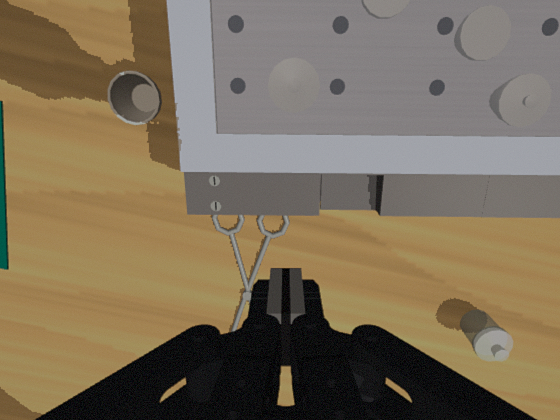

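View pics/top2.png

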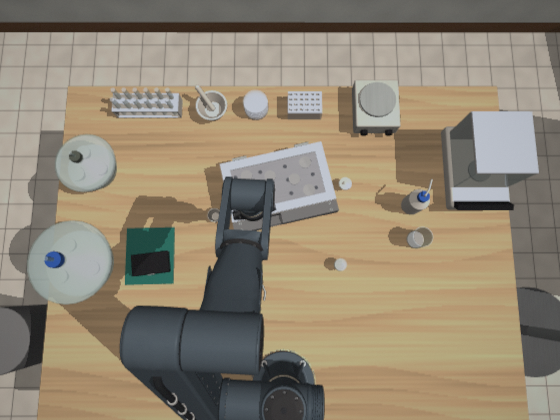

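```bash
python3 go.py .019 .146 .108
```

```text
t 2.4 tcp [0.5294 0.0828 0.2513] behind 0.0182 y 0.0969 F [-0.37 -0.2   0.18] gap -0.002 turn deg 0.54 tilt [-0.0026  0.0028 -1.    ] q [-0.06  0.38  1.63  0.    1.13  1.28]
delta cm [ 0.16 -4.86 14.35]
```

drive_tool --deltas '[0, -2, 2, 0.5, 0.1, -4, 6, 0.5, 0.1, -4.9, 10, 0.5, 0.1, -4.9, 12.5, 0.5, 0.1, -4.9, 13.7, 0.5, 0.1, -4.9, 13.7, 0.5, 0.1, -4.9, 13.7, 0.5]'

```text
t: 3.1
tcp_pos: [0.5196, 0.1303, 0.1154]
tool_rot: [0.994, 0.112, -0.0, -0.001]
force: [0.5, -0.5, 0.6]
finger_gap: -0.003
```

```bash
python3 go.py .019 .146 .102
```

```text
t 3.1 tcp [0.5196 0.1303 0.1154] behind 0.0192 y 0.1454 F [ 0.54 -0.49  0.6 ] gap -0.003 turn deg -0.04 tilt [-9.0e-04  2.8e-03 -1.0e+00] q [0.04 0.58 1.76 0.   0.8  1.38]
delta cm [-0.02 -0.05  1.34]
```

drive_tool --deltas '[0, 0, 0.3, 0, 0, 0, 0.6, 0, 0, 0, 0.8, 0, 0, 0, 1.0, 0, 0, 0, 1.1, 0, 0, 0, 1.1, 0]'

```text
t: 3.7
tcp_pos: [0.5194, 0.1304, 0.1043]
tool_rot: [0.994, 0.112, -0.0, -0.001]
force: [0.6, -0.1, -0.3]
finger_gap: -0.004
```

drive_tool --deltas '[0, 0, 0.05, 0, 0, 0, 0.1, 0, 0, 0, 0.15, 0, 0, 0, 0.15, 0]'

```text
t: 4.1
tcp_pos: [0.5194, 0.1304, 0.1027]
tool_rot: [0.994, 0.112, -0.001, -0.001]
force: [0.0, -0.6, 0.0]
finger_gap: 0.001
```

drive_tool --deltas '[0, 0, 0.05, 0, 0, 0, 0.1, 0, 0, 0, 0.1, 0]'

```text
t: 4.4
tcp_pos: [0.5195, 0.1304, 0.1021]
tool_rot: [0.994, 0.112, -0.0, -0.001]
force: [-0.3, 0.2, 4.3]
finger_gap: -0.006
```

drive_tool --deltas '[0, 0, 0.04, 0, 0, 0.4, 0.04, 0, 0, 1, 0.04, 0, 0, 1.6, 0.04, 0, 0, 2.2, 0.04, 0, 0, 2.8, 0.04, 0, 0, 3.4, 0.04, 0, 0, 4.0, 0.04, 0, 0, 4.5, 0.04, 0, 0, 4.7, 0.04, 0, 0, 4.7, 0.04, 0]'

```text
t: 5.5
tcp_pos: [0.5304, 0.085, 0.1021]
tool_rot: [0.994, 0.112, 0.0, -0.002]
force: [0.4, 1.7, 5.4]
finger_gap: -0.001
```

```bash
python3 go.py .017 .041 .102
```

```text
t 5.5 tcp [0.5304 0.085  0.1021] behind 0.0196 y 0.0988 F [0.4  1.7  5.36] gap -0.001 turn deg -0.08 tilt [ 1.e-04  4.e-03 -1.e+00] q [-0.05  0.6   1.77  0.01  0.77  1.29]
delta cm [-0.25  5.78 -0.01]
```

drive_tool --deltas '[0, 0.5, 0.04, 0, -0.1, 1.2, 0.04, 0, -0.2, 2.0, 0.04, 0, -0.2, 2.8, 0.04, 0, -0.2, 3.6, 0.04, 0, -0.2, 4.4, 0.04, 0, -0.2, 5.0, 0.04, 0, -0.2, 5.5, 0.04, 0, -0.2, 5.75, 0.04, 0, -0.2, 5.75, 0.04, 0]'

```text
t: 6.5
tcp_pos: [0.5413, 0.0281, 0.1013]
tool_rot: [0.994, 0.112, 0.0, -0.002]
force: [0.0, -0.0, 0.2]
finger_gap: 0.002
```

```bash
python3 go.py .017 .041 .102
```

```text
t 6.5 tcp [0.5413 0.0281 0.1013] behind 0.0175 y 0.0409 F [ 0.04 -0.05  0.22] gap 0.002 turn deg -0.11 tilt [-1.e-04  4.e-03 -1.e+00] q [-0.16  0.61  1.75  0.01  0.78  1.19]
delta cm [-0.05 -0.01 -0.07]
```

Force vanished and the tip dropped 0.8 mm, so the tip is over the notch. Next I press down gently.

drive_tool --deltas '[0, 0, 0.3, 0, 0, 0, 0.6, 0, 0, 0, 0.8, 0, 0, 0, 1.0, 0, 0, 0, 1.1, 0, 0, 0, 1.2, 0, 0, 0, 1.2, 0]'

```text
t: 7.2
tcp_pos: [0.5408, 0.0282, 0.0893]
tool_rot: [0.994, 0.112, -0.0, -0.002]
force: [-1.9, 0.3, 2.2]
finger_gap: -0.001
```

drive_tool --deltas '[0, 0, 0.2, 0, 0, 0, 0.4, 0, 0, 0, 0.5, 0, 0, 0, 0.5, 0]'

```text
t: 7.6
tcp_pos: [0.5401, 0.0281, 0.0842]
tool_rot: [0.994, 0.112, -0.001, -0.002]
force: [-3.6, -0.8, 5.0]
finger_gap: -0.002
```

drive_tool --deltas '[0, 0, 0.1, 0, 0, 0, 0.2, 0, 0, 0, 0.25, 0, 0, 0, 0.25, 0, 0, 0, 0.25, 0]'

```text
t: 8.1
tcp_pos: [0.5392, 0.0278, 0.082]
tool_rot: [0.994, 0.112, -0.002, -0.002]
force: [-4.7, -2.4, 8.2]
finger_gap: 0.008
```

Run:
```python
from go import *
state(); shot('side','s3.png');shot('wrist','w3.png')
```

```text
t 8.1 tcp [0.5392 0.0278 0.082 ] behind 0.0154 y 0.0412 F [-4.72 -2.35  8.24] gap 0.008 turn deg -0.08 tilt [-0.0044  0.0036 -1.    ] q [-0.16  0.64  1.77  0.    0.74  1.19]
```

View pics/w3.png

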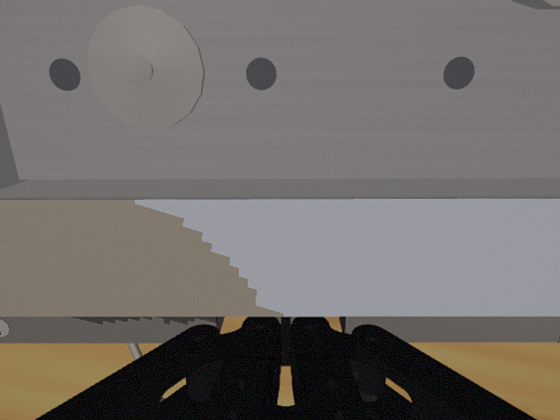

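View pics/s3.png

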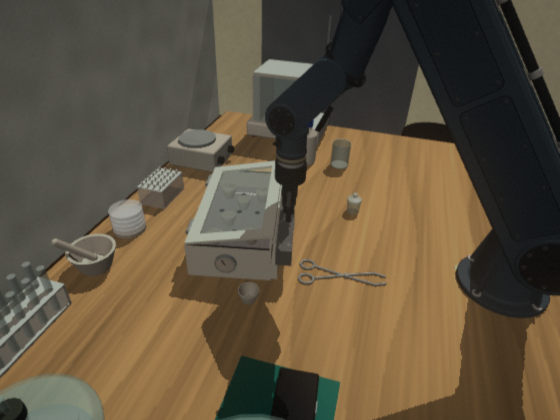

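drive_tool --deltas '[-0.3, 0, -0.3, 0, -0.8, 0, -0.8, 0, -1.5, 0, -1.5, 0, -2.5, 0, -2.2, 0, -4, 0, -3, 0, -6, 0, -5, 0, -8, 0, -8, 0, -9, 0, -12, 0, -9, 0, -15, 0, -9, 0, -16, 0, -9, 0, -16, 0]'

```text
t: 9.3
tcp_pos: [0.4523, 0.0071, 0.2437]
tool_rot: [0.994, 0.112, -0.0, -0.001]
force: [0.2, -1.0, -0.5]
finger_gap: 0.002
```

drive_tool --deltas '[0, 0, 0, 0, 0, 0, 0, 0, 0, 0, 0, 0, 0, 0, 0, 0, 0, 0, 0, 0, 0, 0, 0, 0, 0, 0, 0, 0, 0, 0, 0, 0, 0, 0, 0, 0, 0, 0, 0, 0]'

```text
t: 10.3
tcp_pos: [0.4523, 0.0071, 0.2437]
tool_rot: [0.994, 0.112, -0.0, -0.001]
force: [-0.1, 0.6, -0.3]
finger_gap: 0.003
```

Run:
```python
from go import *
from loc import loc
state(); s=shot('side','s4.png');shot('wrist','w4.png'); T=shot('top','t4.png')
# lid plane from the side camera depth: rows of lid points in box coordinates
for n,s in(('top',T),('side',s)):
    W=loc(s).reshape(-1,3); ok=s['depth'].reshape(-1)>0; W=W[ok]
    r=W[:,:2]-np.array(B['F']); b=r@bx(); y=r@by()
    m=(y>-.17)&(y<.17)&(W[:,2]>.09)&(W[:,2]<.2)
    for lo in np.arange(.03,.26,.02):
        k=m&(b>lo)&(b<lo+.02)&(abs(y)>.155)
        if k.sum()>3: print(n,round(lo+.01,2),k.sum(),np.median(W[k,2]).round(4))
```

```text
t 10.3 tcp [0.4523 0.0071 0.2437] behind -0.0739 y 0.0404 F [-0.1   0.65 -0.34] gap 0.003 turn deg -0.09 tilt [-9.0e-04  2.8e-03 -1.0e+00] q [-0.23  0.28  1.83  0.    1.03  1.11]
top 0.04 64 0.1253
top 0.06 52 0.1469
top 0.08 52 0.1422
top 0.1 50 0.1378
top 0.12 49 0.1345
top 0.14 51 0.13
top 0.16 44 0.1268
top 0.18 51 0.1221
top 0.2 42 0.1195
top 0.22 48 0.1138
top 0.24 44 0.1113
side 0.04 61 0.1046
side 0.06 62 0.1458
side 0.08 51 0.1422
side 0.1 47 0.1386
side 0.12 51 0.1343
side 0.14 50 0.1303
side 0.16 50 0.1264
side 0.18 47 0.1223
side 0.2 44 0.1185
side 0.22 43 0.1148
side 0.24 46 0.1112
```

View pics/s4.png

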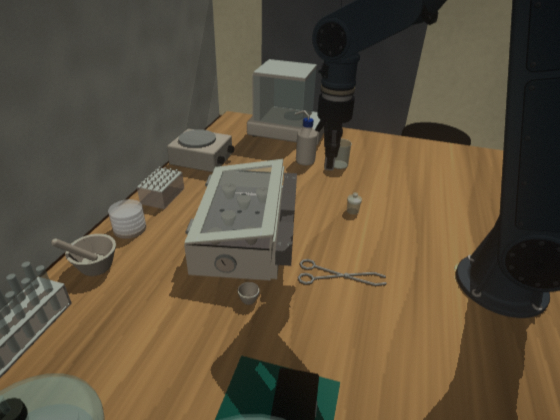

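View pics/w4.png

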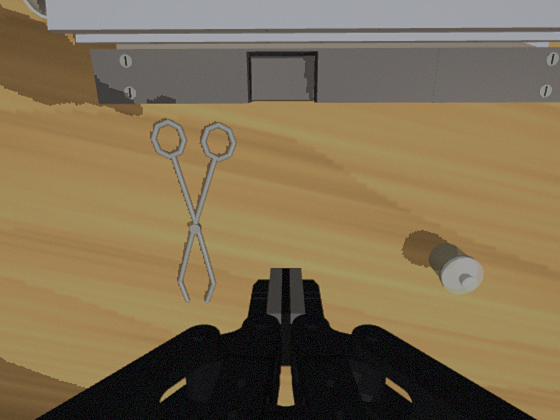

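View pics/t4.png

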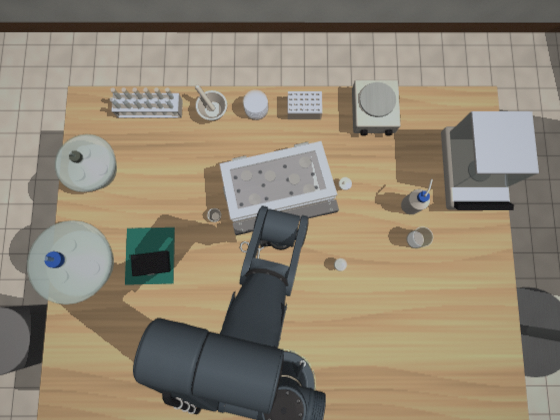

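Run:
```python
from go import *
from loc import loc
w=np.load('pics/w4.png.npz'); W=loc(w); 
W=W.reshape(-1,3)
r=W[:,:2]-np.array(B['F']); b=r@bx(); y=r@by()
for lo in (.006,.012,.018,.024,.03):
    k=(b>lo)&(b<lo+.006)&(abs(y-.041)<.018)&(W[:,2]<.12)&(W[:,2]>.05); k2=(b>lo)&(b<lo+.006)&(abs(y-.1)<.02)&(W[:,2]>.05)
    print(lo,k.sum(),np.median(W[k,2]),np.median(W[k2,2]))
s=shot('side','s5.png'); a=np.load('pics/s4.png.npz')
print('changed px in lid area',(np.abs(s['frame'].astype(int)-a['frame']).max(2)[150:290,180:310]>25).sum()); state()
```

```text
0.006 366 0.09201784043084413 0.10257871376811342
0.012 366 0.0907931103736484 0.1025307725243923
0.018 370 0.08959860782419918 0.10242409394188581
0.024 374 0.08843352451355918 0.10248948172389519
0.03 372 0.08729839531932503 0.10251315159377533
changed px in lid area 0
t 10.5 tcp [0.4523 0.0071 0.2437] behind -0.0739 y 0.0404 F [0.34 0.54 0.47] gap 0.002 turn deg -0.09 tilt [-0.001   0.0028 -1.    ] q [-0.23  0.28  1.83  0.    1.03  1.11]
```

The catch is back up (10.5 to 15 mm below the rail top), the lid stands at about 0.19 rad and isn't moving, and the hand is clear. Handing in.

```bash
python3 -c "
from station import manip
print(manip.sign_off())"
```

```text
the job is handed in; nothing more can be done
None
```

The lid is unlatched and standing ajar. The hand is clear, and I handed the job in at about 10.5 s; no verdict is reported.

**What I did:** I touched the left cap with the shut fingertips at about 4 N. I then slid inwards along the plain rail at about 5 N until the contact force vanished at box y ≈ +41 mm. The camera had already shown the notch there. I pressed the catch down to about 20 mm below the rail's top, with at most about 10 N at the readings. The lid sprang up, and I drew the hand out forwards and up.

**Last checks:**
- **Lid:** the depth images give an angle of about 0.19 rad, and two side pictures in a row showed no change.
- **Catch:** its top is back at about 10.5 to 15 mm below the rail's top, which is its resting position.
- **Hand:** it is about 75 mm in front of the rail and 140 mm above it, and the force reading is only noise.
- **Loose things:** by eye in the pictures they stand where they were; I did not measure this.

No check failed or disagreed. The lid's front edge may have pressed lightly on the fingers (about 5 N) while the catch was held down, before I withdrew.

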